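# Fit the missing cell in the kitchen radio

## Task

The radio lies on its face with its battery bay open, and one of its two cells is missing. Slide back the clear lid of the wooden box that covers the large cell, take that cell out and fit it in the radio's empty bay: push its flat end against the coil spring, then bring the button end down past the retaining lip, so that the cell lies fully down in the bay with its button on the flat contact. Leave the small cell in the box, and do not push the tape roll, the salt shaker or the peeler about; the lids may stay as they are.

Things in the scene. Friction and masses are not known exactly. Their poses are not given: they have to be found in the camera images.
- box: wooden organiser box, fixed, 120 (x) x 240 (y) x 56 mm high; origin: centre of its underside, x roughly away from the robot, y along it to the left. A thin wall at y = 0 makes a left (+y) and a right (-y) half, 113 mm long, floor at z = 6 mm; one holds the large cell, the other the small one (varies). Two clear lids 4 mm thick slide along y on two tracks, each over its half
- box_left (a point): floor of the box's left half at y = +67 mm: a cell lies here along the box's x (button to +x) between two ridges 4 mm high and 26 mm apart
- box_right (a point): the same place in the right half, at y = -67 mm
- left_lid (a joint): upper lid (underside at z = 50 mm of the box): 0 = closed over the left half, grows in m as it slides along the box's -y over the right lid, to 0.100, when 96 mm of the half are open; starts up to 12 mm ajar. About 1 N of friction, stays where left
- left_lid_pull (a point): middle of the upper edge of the left lid's pull: an upright wooden bar 70 (x) x 8 (y) mm near the lid's outer end, rising 18 mm from the lid to z = 72 mm of the box; moves with the lid
- right_lid (a joint): lower lid (underside at z = 45 mm of the box): 0 = closed over the right half, grows in m as it slides along the box's +y under the left lid, to 0.100; starts up to 12 mm ajar. Same friction. Its pull meets the left lid's edge and does not pass it: the lids push one another there
- right_lid_pull (a point): middle of the upper edge of the right lid's pull: a bar like the other, rising 23 mm from the lower lid to the same z = 72 mm of the box; moves with the lid
- large_cell: large dry cell (D size): cylinder 34 mm in diameter, 61.5 mm long over all, about 0.14 kg, dark sleeve, copper band at the button end; button 10 mm across, 2 mm proud. Origin in the middle of its length on its axis; +x points along the axis to the button, the other end is flat
- large_cell_plus (a point): tip of the large cell's button, on its axis, 30.75 mm from the cell's origin
- large_cell_minus (a point): centre of the large cell's flat end, 30.75 mm from the cell's origin
- small_cell: small dry cell (C size), same look but 26 mm in diameter and 50 mm long, too small for the radio; origin in its middle, x to its button
- radio: grey portable radio lying on its face, fixed, 140 (x) x 240 (y) x 52 mm high; origin: centre of its underside, y along it roughly to the robot's left; handle juts out 24 mm on its -x side. In its back, on top, is an open recess 100 (x) x 164 (y) mm with two bays in line, parted at y = 0 by a wall 6 mm thick, 48 mm high. The right (-y) bay's cell is in, held fast; the left is empty
- bay (a point): floor of the empty left bay where the seated cell's middle comes: x 0, y 33.75, z 10 mm of the radio. The seated cell lies level along y, button to -y, axis at z = 27 mm, between low saddle ribs (up to 20 mm over the worktop, 10 mm from its ends); 33 mm are free beside it for fingers, down to the floor. The bay ends at y = 82 mm in a wall 52 mm high
- contact (a point): face of the empty bay's flat contact on the dividing wall, at the seated cell's axis: x 0, y 3, z 27 mm of the radio; the seated button's tip touches here
- lip (a point): top edge of the retaining lip: x 0, y 8, z 49.5 mm of the radio. A tongue 4 mm thick, 26 mm wide, jutting 5 mm from the contact towards the spring, 1.5 mm above a seated cell. A level cell cannot come in past lip and spring: flat end first with the button end tilted up (about 30 degrees), press the spring back about 10 mm, then lower the button end past the lip
- spring_end (a point): centre of the coil spring's free end, 18 mm across, axis along the radio's y at z = 27 mm, at the +y end of the empty bay; relaxed at y = 60.5 mm (57.5 mm from the contact), gives way along +y by up to 16 mm. Force 2 N at first, plus 0.5 N per mm; 4 N when the cell is seated
- tape_roll: roll of wooden-coloured tape lying flat, 96 mm across, 25 high; origin under its centre
- peeler: dark vegetable peeler lying flat, 170 x 25 x 18 mm; origin under its centre, x along its length
- salt_shaker: glass salt shaker with a grey top, 44 mm across, 90 high; origin under its centre

How it is judged:
By the outcome, as a careful person would: the job done as asked, in the order asked, and still so for the second after the job is handed in, with the robot touching nothing.
It also fails if it takes over 48 s, if anything falls off the work surface, if the arm or the gripper's body presses on something with over 40 N, if the wrist force passes 120 N, or if a joint passes its speed limit or range.

## Robot

A 6-joint arm with a two-finger parallel gripper is mounted at the origin on a cart in front of the work surface, level with it; the furniture and walls round the work are solid. World frame = base frame: x ahead of the robot, y to its left, z up, the work surface at z = 0. Lengths are in m, angles in rad, forces in N, time in s.
With the tool pointing down it reaches from about 0.375 to 0.975 m from the base axis. Payload 3.8 kg.
Tool frame: the origin (TCP) lies at the very end of the fingers, on their centre line; the grasp point (between the pads) lies 19 mm behind it; z points along the fingers, y is the line along which they close (so a half turn about z gives the same grasp; the last joint's range is limited). The gripper opens to 85 mm and grips with 20 to 120 N. Pads are 22 mm wide; open, the fingers measure 114 mm over their backs; the gripper's body (76 mm by 85 mm) begins 54 mm behind the grasp point. The pads swing forward as they close: fully open they stand 13 mm farther back than shut.
Start: joints at [1.15, 0.264, 1.604, -0, 1.274, -0.037], TCP at [0.253, 0.626, 0.231] pointing down, gripper open.
Joint ranges: [-2.63, 2.63], [-0.94, 2.18], [0.31, 2.57], [-1.31, 4.45], [0, 2.66], [-2.55, 2.55]. Speed limits (rad/s): [2.57, 2.57, 3.14, 3.14, 3.14, 3.14].

## Interface

Orientations are given as a rotation vector (axis times angle).
In Python, from workcell import bot gives the robot as it stands.
- The arm moves only by the shell command python3 -m creep 'ROWS' [FORCE]. ROWS is JSON, a list of rows, each a list of 5 numbers: the shift along the tool's x, y, z in units of 0.05 m (1.0 is 0.05 m), then the turn about the tool's z in units of 0.1 rad (1.0 is 0.1 rad), then the opening, from 0 (shut) to 1 (fully open). In form: [[tx, ty, tz, spin, hand], ...]. A call has 1 to 20 rows; each row shifts and turns the commanded pose from where the row before left it, along the tool's axes as they then stand; what a row does not reach is not made up. A row lasts 1/8 s, in which the tool goes at most 62.5 mm and 10.7 degrees, less where a joint would pass 70% of its speed; a pose out of reach is approached as far as the arm can. A call with a number of a shift or a turn outside -1 to 1 is refused whole. A call with a gripper value outside its range is refused whole. The fingers move at their own pace and stop on an object; FORCE is the grip in N (left out, the last holds). Time passes only in rows, so rows that do not move let the fingers close. It gives the time, the measured TCP pose, the force, the opening and the grip force at its end, in the units of the state.
- bot.read_state(): the state, without advancing time (a new reading comes with each control period).
- bot.read_camera(name): name is "scene" or "top" or "wrist"; returns a dict with "pixels" (400x640x3 uint8, red, green, blue), "vfov" (degrees; the focal length in pixels is half the picture's height over the tangent of half this angle, whatever the lens; pixels are square), "cx", "cy" (the principal point, pixels), "dist_coeffs" ([k1, k2, p1, p2, k3] as OpenCV has them; the pictures are not rectified), "world_to_cam" (4x4, takes a point from world to camera coordinates). Camera axes: x right, y down, z forward; pixel columns grow to the right and rows downward; lengths in m; the calibration is good to about 2 mm. A picture is of the moment at which its call begins. There is no depth.
- bot.finish_job(): hands the job in; it is judged then, once.
Trained networks look in a picture, given as the dict that the camera call returned (one of the last four; its "shot" number tells which), for a name from the list of things; names that differ only in an ending like _2 or _b are one class to them, and where a whole thing is asked for, a point or a joint stands for the part that bears it (a point fixed in the world has none). Each returns a list of dicts, best first, with "score" (0 to 1); they miss things now and then, are a little off and sometimes report something else, mostly with a low value. They report only what shows in the picture. A call takes as long as a camera call.
- bot.look_for(target, picture): "bbox" ([left, top, right, bottom] in pixels, round what is visible of it).
- bot.regions_of(target, picture): "mask" (400x640 bool, what is visible of it) and "bbox" ([left, top, right, bottom] in pixels, round what is visible of it).
The state is a dict: "time": time; "q": joint angles; "joint_vel": joint speeds; "joint_torque": joint torques, N m; "tool_pos": TCP position; "tcp_rot": TCP orientation; "wrist_force": force on the tool from outside, world axes, zero at the start; "torque": the same for the moment, N m; "width": opening from 0.0 (shut) to 1.0 (fully open); "grip_force": force on a finger pad.
Only numpy, scipy, OpenCV 4.12 (cv2) and the standard library are available. Lean on these libraries where they do the work, as an engineer would, in place of code of your own. Each camera call takes 0.05 s, during which the arm holds its last target. There are 200 camera calls.

## Working session

There is one attempt and no reset: what is moved stays moved. The work goes in short steps, Python scripts to look and compute and a shell command to move; the robot and the scene stay as the last step left them, time stands still between calls to the robot, and variables do not carry over. Pictures are saved under pics/ and viewed, at most 10 in all, crops included, and the job is handed in when it is done.

```bash
mkdir -p pics; ls
cat > h.py <<'E'
import numpy as np, cv2
from workcell import bot
from scipy.spatial.transform import Rotation as R
def K(p):
    f=p["pixels"].shape[0]/2/np.tan(np.radians(p["vfov"])/2)
    return np.array([[f,0,p["cx"]],[0,f,p["cy"]],[0,0,1.]])
def ray(p,uv):
    u=cv2.undistortPoints(np.array([[uv]],float),K(p),np.array(p["dist_coeffs"],float))[0,0]
    W=np.array(p["world_to_cam"]); Rm=W[:3,:3]; c=-Rm.T@W[:3,3]
    return c,Rm.T@np.array([u[0],u[1],1.])
def onz(p,uv,z):
    c,d=ray(p,uv); return c+d*(z-c[2])/d[2]
def proj(p,X):
    W=np.array(p["world_to_cam"])
    return cv2.projectPoints(np.array(X,float).reshape(-1,3),cv2.Rodrigues(W[:3,:3])[0],W[:3,3],K(p),np.array(p["dist_coeffs"],float))[0][:,0]
def save(p,n): cv2.imwrite(f"pics/{n}.png",cv2.cvtColor(p["pixels"],cv2.COLOR_RGB2BGR))
def st():
    s=bot.read_state(); print({k:np.round(v,4).tolist() for k,v in s.items() if k in("time","q","tool_pos","tcp_rot","wrist_force","width","grip_force")}); return s
E
python3 - <<'E'
from h import *
s=st(); print(R.from_rotvec(s["tcp_rot"]).as_matrix().round(3))
for n in("top","scene"):
    p=bot.read_camera(n); save(p,n+"0"); W=np.array(p["world_to_cam"]); print(n,p["vfov"],(-W[:3,:3].T@W[:3,3]).round(3))
    for t in ["box","left_lid_pull","right_lid_pull","large_cell","small_cell","radio","contact","lip","spring_end","bay","tape_roll","peeler","salt_shaker","left_lid","right_lid"]:
        try: print(t,[(round(d["score"],2),np.round(d["bbox"]).tolist()) for d in bot.look_for(t,p)[:2]])
        except Exception as e: print(t,e)
E
```

```text
pics
{'time': 0.0, 'q': [1.1501, 0.2648, 1.6054, 0.0, 1.2737, -0.0369], 'tool_pos': [0.2524, 0.6252, 0.2299], 'tcp_rot': [-0.599, -3.0834, 0.0035], 'wrist_force': [0.1596, -0.2903, -0.0134], 'grip_force': 0.0, 'width': 0.9961}
[[-0.927  0.374 -0.001]
 [ 0.374  0.927 -0.002]
 [ 0.    -0.002 -1.   ]]
top 55.652791724382375 [0.499 0.147 0.999]
box [(0.89, [238.0, 174.0, 336.0, 235.0])]
left_lid_pull [(0.75, [245.0, 182.0, 300.0, 235.0])]
right_lid_pull [(0.69, [296.0, 177.0, 338.0, 224.0]), (0.68, [241.0, 182.0, 301.0, 235.0])]
large_cell []
small_cell []
radio [(0.62, [388.0, 165.0, 493.0, 241.0]), (0.26, [243.0, 185.0, 301.0, 234.0])]
contact [(0.92, [388.0, 168.0, 492.0, 239.0])]
lip [(0.95, [385.0, 164.0, 489.0, 242.0])]
spring_end []
bay [(0.86, [385.0, 165.0, 493.0, 244.0])]
tape_roll [(0.78, [327.0, 121.0, 361.0, 162.0]), (0.74, [384.0, 165.0, 491.0, 244.0])]
peeler [(0.96, [349.0, 233.0, 359.0, 298.0]), (0.18, [242.0, 183.0, 301.0, 234.0])]
salt_shaker [(0.7, [291.0, 146.0, 307.0, 163.0])]
left_lid [(0.88, [245.0, 184.0, 302.0, 235.0])]
right_lid [(0.78, [292.0, 177.0, 335.0, 227.0])]
scene 52.96226629145817 [ 0.085 -0.422  0.482]
box [(0.82, [250.0, 174.0, 361.0, 243.0])]
left_lid_pull [(0.72, [257.0, 169.0, 323.0, 207.0])]
right_lid_pull [(0.74, [299.0, 193.0, 354.0, 221.0])]
large_cell []
small_cell [(0.74, [259.0, 170.0, 324.0, 207.0])]
radio [(0.93, [365.0, 234.0, 530.0, 352.0])]
contact [(0.77, [362.0, 237.0, 533.0, 353.0])]
lip [(0.79, [359.0, 231.0, 530.0, 357.0])]
spring_end [(0.55, [407.0, 261.0, 410.0, 266.0])]
bay [(0.85, [361.0, 233.0, 533.0, 352.0])]
tape_roll [(0.94, [378.0, 193.0, 420.0, 226.0]), (0.33, [363.0, 236.0, 529.0, 354.0])]
peeler [(0.82, [254.0, 257.0, 323.0, 291.0])]
salt_shaker [(0.8, [342.0, 168.0, 360.0, 198.0])]
left_lid [(0.84, [257.0, 168.0, 322.0, 207.0]), (0.49, [343.0, 169.0, 364.0, 197.0])]
right_lid [(0.89, [299.0, 188.0, 354.0, 221.0])]
```

Run:
```python
import cv2
a=cv2.imread("pics/top0.png")[115:305,235:500]; cv2.imwrite("pics/top0c.png",cv2.resize(a,None,fx=3,fy=3,interpolation=cv2.INTER_CUBIC))
a=cv2.imread("pics/scene0.png")[160:360,245:510]; cv2.imwrite("pics/sc0c.png",cv2.resize(a,None,fx=3,fy=3,interpolation=cv2.INTER_CUBIC)[:600])
```

```text
(no output)
```

View pics/top0c.png

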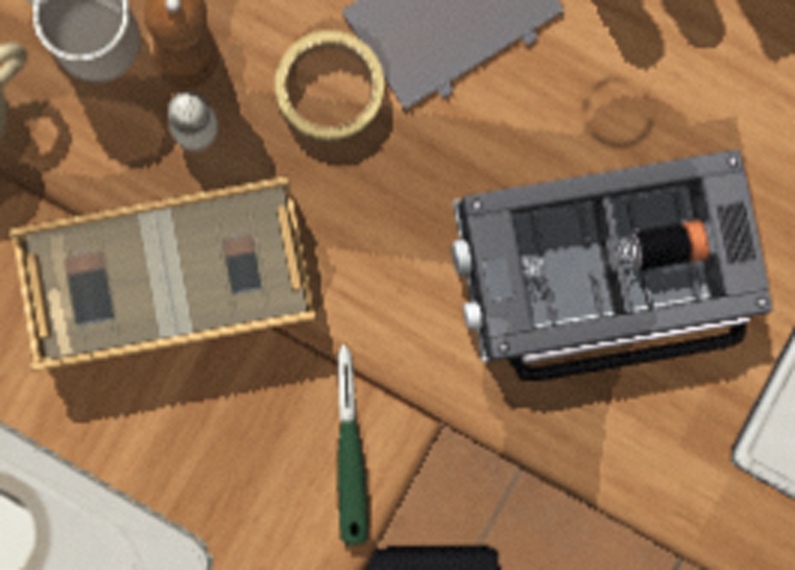

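View pics/sc0c.png

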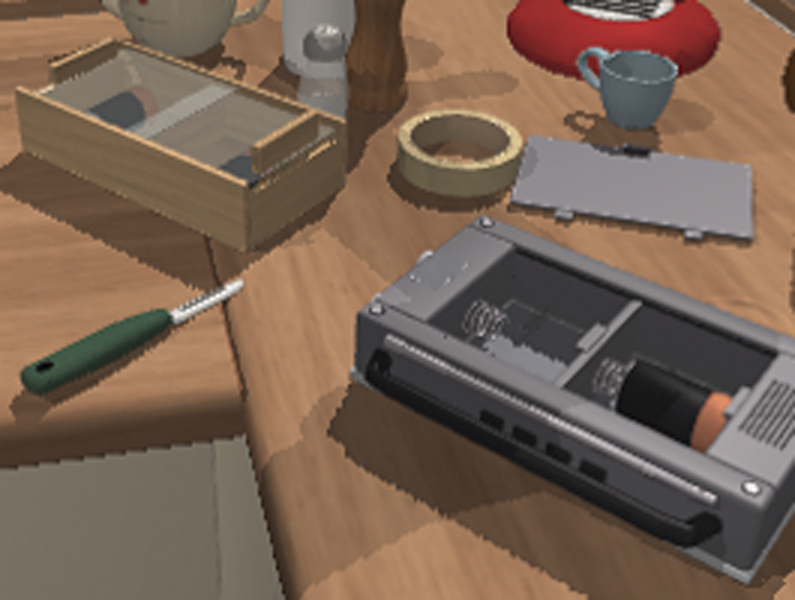

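The top crop shows the box at the left, with the large cell in its left half at about (90,285) and the copper end up (+x). The small cell is in the right half at (242,262). The radio's empty bay is at about (565,265), with the spring at (533,265) and the divider at (605,250).

```bash
cat >> h.py <<'E'
from scipy.optimize import minimize, least_squares
def rect(x,y,yaw,lx,ly,z):
    c,s=np.cos(yaw),np.sin(yaw); return np.array([[x+c*a-s*b,y+s*a+c*b,z] for a,b in((lx/2,ly/2),(lx/2,-ly/2),(-lx/2,-ly/2),(-lx/2,ly/2))])
def loc(P,l):
    x,y,w=P; c,s=np.cos(w),np.sin(w); l=np.atleast_2d(l).astype(float); return np.c_[x+c*l[:,0]-s*l[:,1],y+s*l[:,0]+c*l[:,1],l[:,2]]
def inv(P,w):
    x,y,a=P; d=np.array(w[:2])-[x,y]; c,s=np.cos(a),np.sin(a); return np.array([c*d[0]+s*d[1],-s*d[0]+c*d[1]])
E
python3 - <<'E'
from h import *
p=bot.read_camera("top"); q=bot.read_camera("scene")
def full(a): return np.array(a)/3+[235,115]
def fulls(a): return np.array(a)/3+[245,160]
def fit(cT,cS,ls,z,lx,ly,x0):
    def f(v):
        r=(proj(p,rect(*v,lx,ly,z))-full(cT)).ravel()
        return np.r_[r, (proj(q,loc(v,ls))-fulls(cS)).ravel()]
    o=least_squares(f,x0,loss="soft_l1"); print(o.x.round(4),o.fun.round(1)); return o.x
c=full([[13,234],[288,181],[313,315],[38,365]])
m=onz(p,c.mean(0),.056);print(m)
B=fit([[13,234],[288,181],[313,315],[38,365]],[[20,90],[248,187],[345,125],[115,40]],[[-.06,.12,.056],[-.06,-.12,.056],[.06,-.12,.056],[.06,.12,.056]],.056,.12,.24,[m[0],m[1],.18])
c=full([[465,200],[738,153],[770,308],[487,358]]);m=onz(p,c.mean(0),.052)
Rd=fit([[465,200],[738,153],[770,308],[487,358]],[[358,312],[484,220]],[[-.07,.12,.052],[.07,.12,.052]],.052,.14,.24,[m[0],m[1],.16])
print("tape",onz(p,full([330,85]),.025),"salt",onz(p,full([187,108]),.09),"peel",onz(p,full([[345,350],[352,540]][0]),.01),onz(p,full([352,540]),.01))
print("Lpull top px->box", inv(B,onz(p,full([37,295]),.072)),"Rpull",inv(B,onz(p,full([290,245]),.072)))
print("cell", inv(B,onz(p,full([90,285]),.03)))
np.save("B.npy",B);np.save("Rd.npy",Rd)
E
```

```text
[0.55480921 0.25014965 0.056     ]
[0.5558 0.2505 0.1878] [-1.1 -1.1  0.5 -2.3  1.8 -0.  -0.9  2.2 -3.1  0.6 -1.3  0.6  0.8 -1.1
  1.2  0.4]
[ 0.5689 -0.1297  0.1437] [-0.8 -2.8  1.5 -1.7  1.4  1.4  1.4 -0.1 -2.3  0.1 -0.6 -2.5]
tape [0.7194532  0.10745606 0.025     ] salt [0.68758546 0.22657362 0.09      ] peel [0.48970496 0.09756862 0.01      ] [0.3275508  0.09399381 0.01      ]
Lpull top px->box [0.001037   0.10360088] Rpull [ 0.00021083 -0.10823007]
cell [0.00390272 0.06583662]
```

```bash
python3 -m creep '[[-0.8,-0.32,0,0,1],[-0.8,-0.32,0,0,1],[-0.8,-0.32,0,0,1],[-0.8,-0.32,0,0,1],[-0.8,-0.32,0,0,1],[-0.8,-0.32,0,0,1],[-0.8,-0.32,0,0,1],[-0.8,-0.32,0,0,1],[-0.9,-0.38,0,0,1],[0,0,0,-1,0.5],[0,0,0,-1,0.5],[0,0,0,-1,0.5],[0,0,0,-1,0.5],[0,0,0,-0.9,0.5],[0,0,0,-0.8,0.5],[0,0,0,0,0.5]]' 40
python3 - <<'E'
from h import *
s=st(); print(R.from_rotvec(s["tcp_rot"]).as_matrix().round(3))
p=bot.read_camera("wrist"); save(p,"w1"); W=np.array(p["world_to_cam"]); print((-W[:3,:3].T@W[:3,3]).round(3),W[2,:3].round(3),p["vfov"])
B=np.load("B.npy")
im=cv2.cvtColor(p["pixels"],cv2.COLOR_RGB2BGR)
cv2.polylines(im,[proj(p,rect(*B,.12,.24,.056)).astype(int)],True,(0,0,255))
cv2.imwrite("pics/w1b.png",im)
for t in("left_lid_pull","large_cell","box","left_lid"): print(t,[(round(d["score"],2),np.round(d["bbox"]).tolist()) for d in bot.look_for(t,p)[:2]])
E
```

```text
time: 3.7
tool_pos: [0.5361, 0.3529, 0.2313]
tcp_rot: [-0.291, 3.128, -0.0]
wrist_force: [0.6, -1.1, 0.1]
width: 0.5
grip_force: 0.0
{'time': 3.7, 'q': [0.5433, 0.202, 1.6795, -0.0, 1.2602, -1.2128], 'tool_pos': [0.5361, 0.3529, 0.2313], 'tcp_rot': [-0.2907, 3.1281, -0.0], 'wrist_force': [0.5832, -1.1132, 0.0609], 'grip_force': 0.0, 'width': 0.4999}
[[-0.983 -0.184  0.   ]
 [-0.184  0.983 -0.   ]
 [-0.    -0.    -1.   ]]
[0.455 0.339 0.375] [ 0.316  0.06  -0.947] 63.362031451260854
left_lid_pull [(0.79, [191.0, 127.0, 322.0, 232.0]), (0.71, [2.0, 100.0, 20.0, 190.0])]
large_cell []
box [(0.76, [89.0, 117.0, 336.0, 238.0])]
left_lid [(0.65, [195.0, 127.0, 321.0, 233.0]), (0.26, [91.0, 121.0, 340.0, 239.0])]
```

View pics/w1b.png

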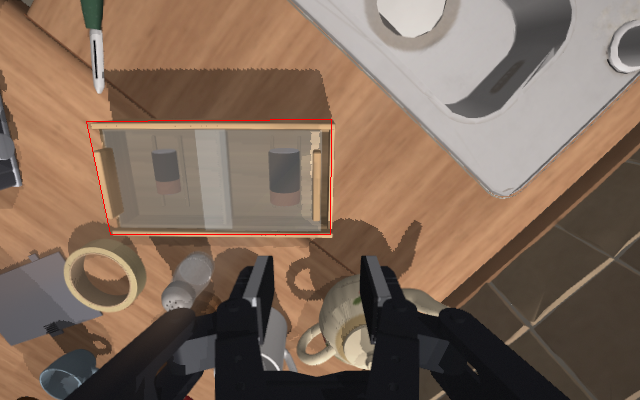

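The wrist view shows the red box model fitting the real box to within about 3 px. The left pull is at about (317,186). The large cell spans x 269–299 and y 148–206.

Run:
```python
from h import *
B=np.load("B.npy"); p=bot.read_camera("wrist")
print("pull",inv(B,onz(p,[317,186],.072)),inv(B,onz(p,[313.5,186],.072)),inv(B,onz(p,[320,186],.072)))
print("cellends",inv(B,onz(p,[284,148],.032)),inv(B,onz(p,[284,206],.028)),inv(B,onz(p,[269,180],.025)),inv(B,onz(p,[299,180],.025)))
c=[[88,122],[333,121],[332,237],[110,236]]
print([inv(B,onz(p,x,.056)).round(4).tolist() for x in c])
print(loc(B,[0,.1036,0]),B)
cv2.imwrite("pics/w1c.png",cv2.resize(cv2.cvtColor(p["pixels"],cv2.COLOR_RGB2BGR)[110:250,80:345],None,fx=3,fy=3,interpolation=cv2.INTER_CUBIC))
```

```text
pull [0.00159533 0.10568955] [0.0015885  0.10230133] [0.00160103 0.10859377]
cellends [-0.02900293  0.07094745] [0.03717247 0.06835108] [0.00757982 0.05236466] [0.00766818 0.08575334]
[[-0.0598, -0.1182], [-0.0585, 0.1211], [0.0629, 0.1218], [0.0619, -0.1209]]
[[0.53647286 0.35225118 0.        ]] [0.55581872 0.25047349 0.18783883]
```

View pics/w1c.png

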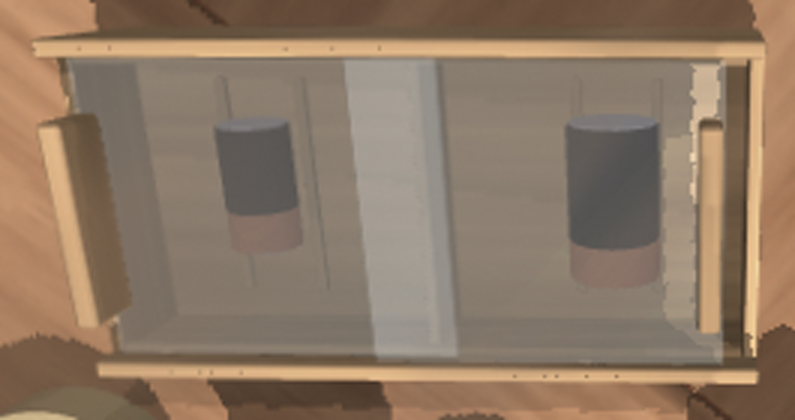

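The crop confirms the large cell is under the left lid, and its pull (x≈710 in the crop) is clear on both sides. Next I grip it and slide.

```bash
python3 -m creep '[[0,0.03,0.8,0,0.5],[0,0,0.85,0,0.5],[0,0,0.85,0,0.5],[0,0,0.6,0,0.5],[0,0,0.3,0,0.4],[0,0,0,0,0],[0,0,0,0,0],[0,0,0,0,0],[0,0,0,0,0],[0,0,0,0,0]]' 40
```

```text
time: 5.25
tool_pos: [0.5363, 0.3547, 0.0621]
tcp_rot: [-0.292, 3.127, 0.001]
wrist_force: [-1.0, -0.1, -1.3]
width: 0.077
grip_force: 43.4
```

```bash
python3 -m creep '[[0,-0.15,0,0,0],[0,-0.3,0,0,0],[0,-0.35,0,0,0],[0,-0.35,0,0,0],[0,-0.35,0,0,0],[0,-0.25,0,0,0],[0,-0.07,0,0,0],[0,0,0,0,0]]'
```

```text
time: 6.25
tool_pos: [0.5523, 0.2657, 0.062]
tcp_rot: [0.289, -3.128, -0.006]
wrist_force: [-5.2, 6.9, 5.0]
width: 0.074
grip_force: 44.1
```

```bash
python3 -m creep '[[0,0,0,0,0.25],[0,0,0,0,0.25],[0,0,-0.6,0,0.25],[0,0,-0.8,0,0.5],[0,0.5,-0.6,0,0.6],[0,0.56,-0.1,0,0.6],[0,0,0,0,0.6]]'
python3 - <<'E'
from h import *
p=bot.read_camera("wrist"); save(p,"w2"); B=np.load("B.npy")
r=bot.regions_of("large_cell",p)
for d in r[:2]:
    print(d["score"],d["bbox"]); ys,xs=np.nonzero(d["mask"]); print(cv2.minAreaRect(np.c_[xs,ys].astype(np.float32)))
s=st(); print(inv(B,s["tool_pos"]))
im=cv2.cvtColor(p["pixels"],cv2.COLOR_RGB2BGR)
cv2.polylines(im,[proj(p,rect(*B,.12,.24,.056)).astype(int)],True,(0,0,255))
cv2.imwrite("pics/w2c.png",cv2.resize(im[:240,100:420],None,fx=2.5,fy=2.5,interpolation=cv2.INTER_CUBIC))
E
```

```text
time: 7.12
tool_pos: [0.5435, 0.318, 0.1672]
tcp_rot: [-0.295, 3.126, 0.001]
wrist_force: [0.2, -0.4, 0.0]
width: 0.6
grip_force: 0.0
0.57 [296.1, 158.2, 335.3, 224.1]
((316.0, 192.0), (70.0, 38.0), 90.0)
{'time': 7.225, 'q': [0.4883, 0.2249, 1.7766, -0.0011, 1.1413, -1.2688], 'tool_pos': [0.5428, 0.3162, 0.1655], 'tcp_rot': [0.2929, -3.1272, 0.0021], 'wrist_force': [0.3874, -0.3481, -0.3902], 'grip_force': 0.0, 'width': 0.5983}
[-0.00056181  0.06696936]
```

View pics/w2c.png

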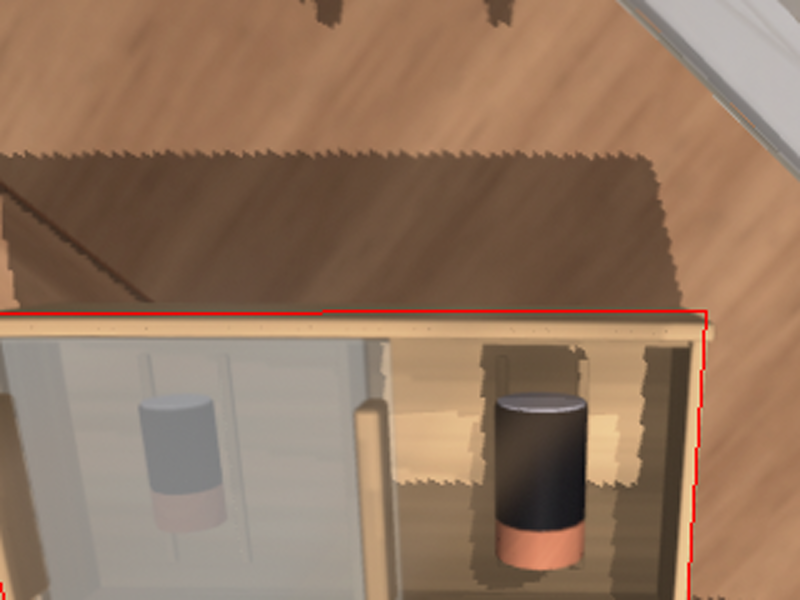

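The crop shows the left half open, with the lid at about x=365 and the large cell fully exposed at x 495–586, y 395–570. In full pixels that is 298–334 and 158–228.

Run:
```python
from h import *
p=bot.read_camera("wrist"); B=np.load("B.npy"); s=bot.read_state()
f=onz(p,[316.2,163.5],.040); b=onz(p,[316,228],.039); c=onz(p,[316.2,190],.027)
print("flat",inv(B,f),"shoulder",inv(B,b),"mid y",inv(B,onz(p,[298,192],.025)),inv(B,onz(p,[334.4,192],.025)))
W=R.from_rotvec(s["tcp_rot"]).as_matrix()
print("tcp",inv(B,s["tool_pos"]),s["tool_pos"].round(4) if hasattr(s["tool_pos"],"round") else s["tool_pos"],W.round(3))
# corner check
print([inv(B,onz(p,[100+u/2.5,v/2.5],.056)).round(4) for u,v in((712,322),(10,330))])
```

```text
flat [-0.02783338  0.06745038] shoulder [0.0313081  0.06721186] mid y [0.00159633 0.05076287] [0.00160846 0.08402565]
tcp [-0.00073143  0.06663159] [0.5427 0.3158 0.1652] [[-0.983 -0.185 -0.001]
 [-0.185  0.983 -0.002]
 [ 0.001 -0.001 -1.   ]]
[array([-0.0581,  0.1201]), array([-0.0568, -0.0985])]
```

```bash
python3 -m creep '[[0.03,0.02,0.7,0,0.6],[0,0,0.8,0,0.6],[0,0,0.8,0,0.6],[0,0,0.5,0,0.6],[0,0,0.28,0,0.6],[0,0,0,0,0],[0,0,0,0,0],[0,0,0,0,0],[0,0,0,0,0]]' 30
```

```text
time: 8.4
tool_pos: [0.5479, 0.3204, 0.0228]
tcp_rot: [-0.29, 3.116, 0.008]
wrist_force: [-9.2, -1.4, 44.9]
width: 0.379
grip_force: 26.9
```

Run:
```python
from h import *
st()
p=bot.read_camera("scene"); q=bot.read_camera("wrist"); st()
a=cv2.resize(cv2.cvtColor(p["pixels"],cv2.COLOR_RGB2BGR)[60:260,200:400],(400,400),interpolation=cv2.INTER_CUBIC)
b=cv2.resize(cv2.cvtColor(q["pixels"],cv2.COLOR_RGB2BGR)[100:400,170:470],(400,400),interpolation=cv2.INTER_CUBIC)
cv2.imwrite("pics/j3.png",np.hstack([a,b]))
```

```text
{'time': 8.4, 'q': [0.4899, 0.3799, 1.8703, 0.0001, 0.8778, -1.2665], 'tool_pos': [0.5479, 0.3204, 0.0228], 'tcp_rot': [-0.2897, 3.1156, 0.0084], 'wrist_force': [-9.2379, -1.4493, 44.9125], 'grip_force': 26.9091, 'width': 0.3794}
{'time': 8.5, 'q': [0.4898, 0.3798, 1.8703, 0.0001, 0.8778, -1.2665], 'tool_pos': [0.5479, 0.3204, 0.0228], 'tcp_rot': [-0.2897, 3.1156, 0.0084], 'wrist_force': [-8.7282, -2.88, 45.0356], 'grip_force': 26.9101, 'width': 0.3807}
```

View pics/j3.png

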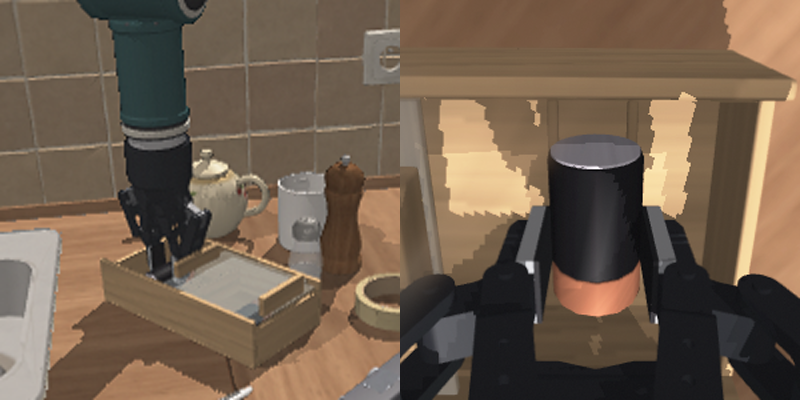

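The view shows the cell between the pads (about (597,220) in the montage), but 45 N is pushing up on the tool. I ease up first.

```bash
python3 -m creep '[[0,0,-0.22,0,0.38],[0,0,0,0,0.38]]'
python3 - <<'E'
from h import *
B=np.load("B.npy"); s=st(); print(inv(B,s["tool_pos"]), bot.read_state()["torque"])
E
```

```text
time: 8.75
tool_pos: [0.5416, 0.3169, 0.0235]
tcp_rot: [-0.291, 3.128, -0.0]
wrist_force: [0.6, 1.3, 3.7]
width: 0.38
grip_force: 20.6
{'time': 8.75, 'q': [0.4899, 0.3747, 1.8761, -0.0003, 0.8903, -1.2661], 'tool_pos': [0.5416, 0.3169, 0.0235], 'tcp_rot': [-0.2908, 3.1276, -0.0001], 'wrist_force': [0.5672, 1.2817, 3.7377], 'grip_force': 20.5776, 'width': 0.3795}
[-0.00161174  0.06789804] [-0.0111568  -0.1658999   0.04187791]
```

The tool stops at TCP z≈0.0235, probably with a knuckle on the moved lid's pull. The pads hold the cell near its equator. I'll lift it with this grip, set it on the free worktop and regrip it deeper.

```bash
python3 -m creep '[[0,0,0,0,0],[0,0,0,0,0],[0,0,-0.1,0,0],[0,0,-0.2,0,0],[0,0,-0.3,0,0],[0,0,-0.3,0,0],[0,0,-0.4,0,0],[0,0,-0.5,0,0],[0,0,0,0,0]]' 40
python3 - <<'E'
from h import *
s=st(); p=bot.read_camera("wrist"); save(p,"w4"); B=np.load("B.npy"); print(inv(B,s["tool_pos"]))
cv2.imwrite("pics/w4c.png",p["pixels"][100:400,170:470,::-1])
E
```

```text
time: 9.88
tool_pos: [0.5436, 0.3191, 0.1173]
tcp_rot: [-0.292, 3.121, 0.004]
wrist_force: [-0.4, 0.2, -2.2]
width: 0.37
grip_force: 39.7
{'time': 9.875, 'q': [0.4913, 0.268, 1.8187, -0.0, 1.0479, -1.2659], 'tool_pos': [0.5436, 0.3191, 0.1173], 'tcp_rot': [-0.2917, 3.1215, 0.0043], 'wrist_force': [-0.4164, 0.1539, -2.1689], 'grip_force': 39.6551, 'width': 0.3697}
[0.00083604 0.06966643]
```

View pics/w4c.png

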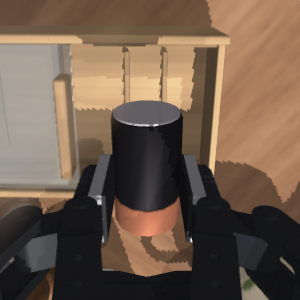

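The cell is held and out of the box, with its flat end centred at about (148,115) in the crop. I work out its height relative to the TCP.

Run:
```python
from h import *
s=bot.read_state(); p=bot.read_camera("wrist"); M=R.from_rotvec(s["tcp_rot"]).as_matrix(); T=np.array(s["tool_pos"])
best=None
for h in np.arange(-.006,.02,.002):
    # cell in tool coords: flat end at +x tool 26.5mm, z tool = -h
    th=np.linspace(0,2*np.pi,60)
    P=np.c_[np.full(60,.0265),.017*np.cos(th),-h+.017*np.sin(th)]
    u=proj(p,P@M.T+T); print(round(h*1e3),u.min(0).round(1),u.max(0).round(1))
# destinations
Rd=np.load("Rd.npy"); print("bay pt",loc(Rd,[0,.03375,0]),"now",T.round(4))
for tgt in ([.58,.06],):
    d=M.T@(np.r_[tgt,T[2]]-T); print("units",(d/.05).round(2))
```

```text
-6 [280.1 202.9] [349.4 227.2]
-4 [279.6 204.1] [349.8 229. ]
-2 [279.2 205.3] [350.2 230.8]
0 [278.7 206.5] [350.7 232.7]
2 [278.2 207.8] [351.1 234.6]
4 [277.7 209.1] [351.5 236.6]
6 [277.2 210.4] [352.  238.6]
8 [276.7 211.7] [352.5 240.7]
10 [276.2 213.1] [352.9 242.9]
12 [275.6 214.5] [353.4 245.1]
14 [275.1 216. ] [353.9 247.4]
16 [274.5 217.5] [354.4 249.8]
18 [273.9 219. ] [355.  252.2]
bay pt [[ 0.56406659 -0.09625669  0.        ]] now [0.5424 0.3184 0.1154]
units [ 0.22 -5.22 -0.01]
```

```bash
python3 -m creep '[[0.04,-0.5,-0.1,0,0],[0.04,-0.9,0,0,0],[0.04,-0.95,0,0,0],[0.04,-0.95,0,0,0],[0.04,-0.95,0,0,0],[0.02,-0.7,0,0,0],[0,-0.27,0,0,0],[0,0,0,0.8,0],[0,0,0,1,0],[0,0,0,1,0],[0,0,0,1,0],[0,0,0,1,0],[0,0,0,1,0],[0,0,0,1,0],[0,0,0,1,0],[0,0,0,1,0],[0,0,0,1,0],[0,0,0,1,0],[0,0,0,1,0],[0,0,0,1,0]]'
python3 -m creep '[[0,0,0.4,1,0],[0,0,0.5,1,0],[0,0,0.4,1,0],[0,0,0.2,0.4,0],[0,0,0,0,0]]'
python3 - <<'E'
from h import *
s=bot.read_state(); M=R.from_rotvec(s["tcp_rot"]).as_matrix(); print(M.round(3))
Rd=np.load("Rd.npy"); print(s["q"],"radio yaw",Rd[2], "toolx yaw",np.arctan2(M[1,0],M[0,0]))
p=bot.read_camera("wrist"); save(p,"w5"); 
im=p["pixels"][:,:,::-1].copy()
for z,lx,ly in((.052,.14,.24),(.052,.1,.164)): cv2.polylines(im,[proj(p,rect(*Rd,lx,ly,z)).astype(int)],True,(0,0,255))
for l in([0,.033,.01],[0,.008,.0495],[0,.0605,.027]): cv2.circle(im,tuple(int(v) for v in proj(p,loc(Rd,l))[0]),3,(0,255,0),1)
cv2.imwrite("pics/w5b.png",im)
E
```

```text
time: 12.48
tool_pos: [0.578, 0.0601, 0.1172]
tcp_rot: [-1.636, -2.68, 0.001]
wrist_force: [-0.0, 0.4, -1.0]
width: 0.369
grip_force: 39.9
time: 13.1
tool_pos: [0.5769, 0.0599, 0.0413]
tcp_rot: [-2.061, -2.367, 0.004]
wrist_force: [-0.3, 0.1, -2.7]
width: 0.366
grip_force: 39.9
[[-0.138  0.99  -0.004]
 [ 0.99   0.138  0.   ]
 [ 0.001 -0.004 -1.   ]]
[ 6.03363983e-02  2.77002645e-01  1.96956284e+00  3.87641055e-04
  8.99057369e-01 -7.81014733e-02] radio yaw 0.14369915522021132 toolx yaw 1.7089911090756327
```

View pics/w5b.png

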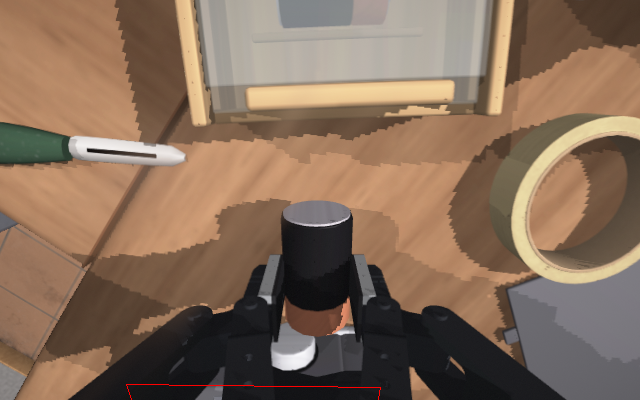

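The tool axes now match the radio: tool x is radio +y and tool y is radio +x. I set the cell down and regrip it deeper.

```bash
python3 -m creep '[[0,0,0.25,0,0],[0,0,0.15,0,0],[0,0,0.04,0,0],[0,0,0,0,0]]'
python3 -m creep '[[0,0,0,0,0.42],[0,0,0,0,0.46],[0,0,0,0,0.46],[0,0,0.1,0,0.46],[0,0,0.13,0,0.46],[0,0,0,0,0.46]]'
```

```text
time: 13.65
tool_pos: [0.5786, 0.0592, 0.0211]
tcp_rot: [-2.064, -2.368, 0.0]
wrist_force: [0.2, 0.2, -2.0]
width: 0.371
grip_force: 39.9
time: 14.4
tool_pos: [0.5778, 0.0592, 0.0087]
tcp_rot: [-2.063, -2.367, 0.002]
wrist_force: [-0.7, -0.1, -0.7]
width: 0.459
grip_force: 0.0
```

```bash
python3 -m creep '[[0,0,0.05,0,0.46],[0,0,0,0,0],[0,0,0,0,0],[0,0,0,0,0],[0,0,-0.3,0,0],[0,0,-0.6,0,0],[0,0,-0.6,0,0],[0,0,-0.4,0,0],[0,0,0,0,0]]' 25
python3 - <<'E'
from h import *
s=st(); p=bot.read_camera("wrist"); save(p,"w6"); M=R.from_rotvec(s["tcp_rot"]).as_matrix(); T=np.array(s["tool_pos"]); Rd=np.load("Rd.npy")
for a in(.0235,.0265,.0295):
  for h in(.006,.01,.014):
    th=np.linspace(0,2*np.pi,60)
    u=proj(p,np.c_[np.full(60,a),.017*np.cos(th),-h+.017*np.sin(th)]@M.T+T); print(a,h,u.min(0).round(1),u.max(0).round(1))
cv2.imwrite("pics/w6c.png",cv2.resize(p["pixels"][180:380,220:420,::-1],(600,600),interpolation=cv2.INTER_CUBIC))
tg=np.r_[loc(Rd,[0,.033,0])[0,:2],T[2]]; print(((M.T@(tg-T))/.05).round(3))
E
```

```text
time: 15.52
tool_pos: [0.5807, 0.0593, 0.105]
tcp_rot: [2.062, 2.366, 0.006]
wrist_force: [0.2, 0.0, -1.4]
width: 0.384
grip_force: 25.2
{'time': 15.525, 'q': [0.0592, 0.2001, 1.9285, -0.0, 1.0079, -0.0778], 'tool_pos': [0.5807, 0.0593, 0.105], 'tcp_rot': [2.0618, 2.3656, 0.0055], 'wrist_force': [0.212, 0.0007, -1.3692], 'grip_force': 25.2156, 'width': 0.3844}
0.0235 0.006 [278.3 218.8] [352.3 248.7]
0.0235 0.01 [277.2 221.7] [353.2 253.2]
0.0235 0.014 [276.2 224.8] [354.2 258. ]
0.0265 0.006 [278.  213.3] [352.5 242.1]
0.0265 0.01 [277.  216.1] [353.5 246.5]
0.0265 0.014 [275.9 219. ] [354.5 251.1]
0.0295 0.006 [277.7 207.7] [352.8 235.4]
0.0295 0.01 [276.7 210.4] [353.7 239.6]
0.0295 0.014 [275.6 213.2] [354.8 244. ]
[-3.052e+00 -7.540e-01 -3.000e-03]
```

View pics/w6c.png

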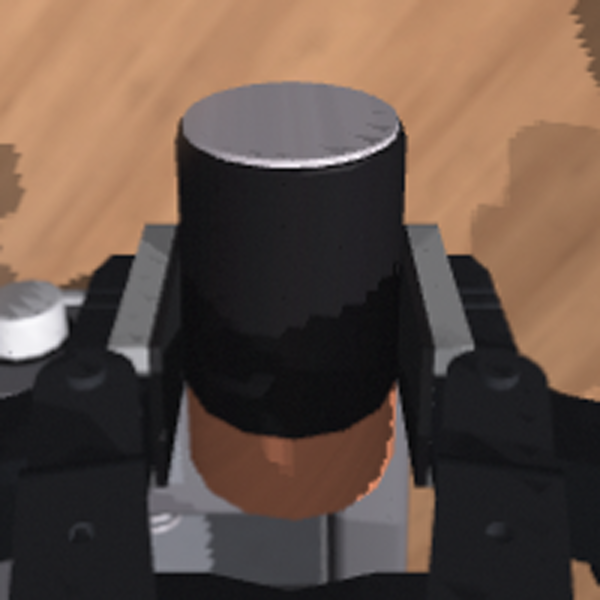

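The crop shows the cell gripped near mid-length, level, with about 30 mm from the pads to the flat end. I refine the radio pose with its four corner screws, the divider and the lip.

Run:
```python
from h import *
p=bot.read_camera("top"); q=bot.read_camera("scene"); Rd=np.load("Rd.npy")
t0=cv2.imread("pics/top0.png",0).astype(float); s0=cv2.imread("pics/scene0.png",0).astype(float)
def cen(im,uv,r=3):
    u,v=np.round(uv).astype(int); w=im[v-r:v+r+1,u-r:u+r+1]; w=np.clip(w-np.percentile(w,75),0,None); g=np.mgrid[v-r:v+r+1,u-r:u+r+1]
    return np.array([(g[1]*w).sum(),(g[0]*w).sum()])/w.sum()
tc=np.array([[475,205],[733,160],[763,302],[503,343]])/3+[235,115]; sc=np.array([[487,222],[752,488],[376,310]])/3+[245,160]
tr=np.array([cen(t0,c) for c in tc]); sr=np.array([cen(s0,c) for c in sc])
print((tr-tc).round(1).tolist(),(sr-sc).round(1).tolist())
dv=np.array([[640,305],[560,385]])/3+[245,160]; lp=np.array([[592,337]])/3+[245,160]
sg=np.array([[1,1],[1,-1],[-1,-1],[-1,1]])
def L(v,i): return np.r_[sg[i]*v[3:5],.053]
def res(v,cams="ts"):
    o=[]
    if "t" in cams: o.append((proj(p,loc(v[:3],[L(v,i) for i in range(4)]))-tr).ravel())
    if "s" in cams: o+= [(proj(q,loc(v[:3],[L(v,i) for i in(0,2,3)]))[[0,1,2]]-sr).ravel(), (proj(q,loc(v[:3],[[.05,0,.048],[-.05,0,.048],[0,.0055,.0495]]))-np.r_[dv,lp]).ravel()*.6]
    return np.concatenate(o)
for c in("ts","t","s"):
    o=least_squares(lambda v:res(v,c),np.r_[Rd,.06,.11],loss="soft_l1"); print(c,o.x.round(4),o.fun.round(1))
    if c=="ts": np.save("Rd.npy",o.x[:3]); Rn=o.x[:3]
s=bot.read_state(); M=R.from_rotvec(s["tcp_rot"]).as_matrix(); T=np.array(s["tool_pos"])
tg=np.r_[loc(Rn,[0,.030,0])[0,:2],T[2]]; print(s["time"],T,((M.T@(tg-T))/.05).round(3), np.arctan2(M[1,0],M[0,0])-np.pi/2)
print([(r["score"],r["bbox"]) for r in bot.look_for("spring_end",q)], proj(q,loc(Rn,[[0,.0605,.027],[0,.082,.027]])))
```

```text
[[0.2, -0.6], [-0.3, -0.4], [0.5, -0.0], [-1.0, -0.1]] [[-0.4, -0.5], [-0.5, -0.7], [-0.4, -1.1]]
ts [ 0.5705 -0.129   0.15    0.0596  0.1106] [-0.3 -0.8  0.4 -0.  -1.2 -1.1  0.1 -0.2  0.   0.4  0.2  1.2  0.3  0.4
 -0.5 -0.7 -1.4  0.6 -0.6 -0.1]
t [ 0.5692 -0.1296  0.1513  0.06    0.111 ] [-0.2 -0.4  0.7  0.3 -0.7 -0.5  0.3  0.6]
s [ 0.5721 -0.1282  0.1532  0.06    0.1105] [ 0.2 -0.   0.3  0.4  0.5  0.1 -0.4 -1.1 -1.2  0.2 -0.5 -0.5]
15.675 [0.57771606 0.05914845 0.10112916] [-3.109e+00 -6.640e-01  1.000e-03] 0.13701974037161269
[(0.64, [400.5, 263.2, 410.1, 274.6])] [[412.0826384  269.74710315]
 [401.90508189 265.0396957 ]]
```

```bash
python3 -m creep '[[-0.4,-0.09,0,-0.14,0],[-0.8,-0.17,0,0,0],[-0.8,-0.17,0,0,0],[-0.75,-0.15,0,0,0],[-0.36,-0.08,0,0,0],[0,0,0.4,0,0],[0,0,0.3,0,0],[0,0,0,0,0]]'
cat >> h.py <<'E'
def rs():
    s=bot.read_state(); M=R.from_rotvec(s["tcp_rot"]).as_matrix(); T=np.array(s["tool_pos"]); Rd=np.load("Rd.npy")
    print("radio-local mm",(inv(Rd,T)*1e3).round(1),"z",(T[2]*1e3).round(1),"yaw err",round(Rd[2]-(np.arctan2(M[1,0],M[0,0])-np.pi/2),3),"F radio",inv(np.r_[0,0,Rd[2]],s["wrist_force"]).round(1),round(s["wrist_force"][2],1),"tau",inv(np.r_[0,0,Rd[2]],s["torque"]).round(2),"w",round(s["width"],3),"t",s["time"])
E
python3 -c "
from h import *
rs()"
```

```text
time: 16.73
tool_pos: [0.5668, -0.0977, 0.0642]
tcp_rot: [-2.043, -2.38, 0.004]
wrist_force: [-0.6, 1.1, -2.0]
width: 0.391
grip_force: 25.2
radio-local mm [ 1.  31.5] z 64.2 yaw err -0.002 F radio [-0.4  1.1] -2.0 tau [0.03 0.01] w 0.391 t 16.725
```

```bash
python3 -m creep '[[-0.03,-0.02,0.05,0,0],[0,0,0.08,0,0],[0,0,0.08,0,0],[0,0,0,0,0]]' ; python3 -c "
from h import *
rs()"
```

```text
time: 17.23
tool_pos: [0.5685, -0.101, 0.0567]
tcp_rot: [2.048, 2.383, 0.0]
wrist_force: [0.5, 0.0, -1.0]
width: 0.385
grip_force: 25.2
radio-local mm [ 2.1 28. ] z 56.7 yaw err -0.001 F radio [ 0.5 -0.1] -1.0 tau [-0.04 -0.02] w 0.385 t 17.225
```

```bash
python3 -m creep '[[0,0,0.06,0,0],[0,0,0.06,0,0],[0,0,0.06,0,0],[0,0,0,0,0]]' ; python3 -c "
from h import *
rs()"
```

```text
time: 17.73
tool_pos: [0.5691, -0.0997, 0.0499]
tcp_rot: [-2.048, -2.381, -0.004]
wrist_force: [-3.1, 6.9, 10.6]
width: 0.393
grip_force: 27.9
radio-local mm [ 3.  29.2] z 49.9 yaw err -0.0 F radio [-2.   7.3] 10.6 tau [0.92 0.51] w 0.393 t 17.725
```

```bash
python3 -m creep '[[0,-0.03,0.07,0,0],[0,0,0.07,0,0],[0,0,0.05,0,0],[0,0,0,0,0]]'
python3 - <<'E'
from h import *
rs()
p=bot.read_camera("wrist"); save(p,"w7"); s=bot.read_state(); M=R.from_rotvec(s["tcp_rot"]).as_matrix(); T=np.array(s["tool_pos"])
for d in bot.regions_of("large_cell",p)[:1]: print(d["score"],np.round(d["bbox"]))
th=np.linspace(0,2*np.pi,60); a=.030;h=.009
for t in(0,10,20,30,40):
    c,sn=np.cos(np.radians(t)),np.sin(np.radians(t))
    # tool x=+y radio; flat end at +x, tilts down: tool z down
    lx=np.full(60,a); lz=.017*np.sin(th)
    P=np.c_[c*lx-sn*lz, .017*np.cos(th), -h+sn*lx+c*lz]
    u=proj(p,P@M.T+T); print(t,u.min(0).round(1),u.max(0).round(1))
E
```

```text
time: 18.23
tool_pos: [0.5691, -0.0996, 0.0412]
tcp_rot: [2.047, 2.381, 0.007]
wrist_force: [-3.0, 8.4, 12.5]
width: 0.387
grip_force: 31.7
radio-local mm [ 3.  29.3] z 41.2 yaw err -0.0 F radio [-1.7  8.8] 12.5 tau [1.16 0.2 ] w 0.387 t 18.225
0.58 [277. 212. 355. 351.]
0 [276.9 208.8] [353.5 237.4]
10 [278.2 211.9] [352.3 226.3]
20 [279.5 216.6] [351.  217.7]
30 [280.8 211.9] [349.9 222.7]
40 [281.9 208.6] [348.9 230. ]
```

Run:
```python
import cv2
for n,r in(("w6",range(204,244,3)),("w7",range(200,260,3))):
    a=cv2.imread(f"pics/{n}.png"); print(n,[(i,a[i,316].tolist()) for i in r])
a=cv2.imread("pics/w7.png"); print("lower",[(i,a[i,316].tolist()) for i in range(280,360,5)])
```

```text
w6 [(204, [116, 154, 203]), (207, [122, 127, 145]), (210, [124, 118, 124]), (213, [125, 118, 124]), (216, [125, 120, 124]), (219, [126, 120, 124]), (222, [126, 120, 125]), (225, [126, 120, 125]), (228, [127, 120, 126]), (231, [120, 114, 119]), (234, [225, 218, 225]), (237, [37, 32, 35]), (240, [34, 31, 33]), (243, [35, 31, 33])]
w7 [(200, [164, 154, 153]), (203, [230, 225, 230]), (206, [166, 156, 154]), (209, [235, 228, 235]), (212, [40, 36, 38]), (215, [46, 42, 44]), (218, [46, 41, 43]), (221, [45, 40, 43]), (224, [46, 41, 43]), (227, [45, 41, 42]), (230, [46, 42, 42]), (233, [46, 42, 43]), (236, [46, 42, 44]), (239, [45, 42, 44]), (242, [46, 43, 45]), (245, [45, 42, 44]), (248, [46, 43, 43]), (251, [45, 42, 42]), (254, [45, 41, 43]), (257, [46, 41, 43])]
lower [(280, [46, 42, 44]), (285, [46, 41, 44]), (290, [47, 42, 44]), (295, [27, 25, 25]), (300, [27, 26, 26]), (305, [27, 25, 25]), (310, [26, 24, 24]), (315, [25, 22, 23]), (320, [114, 149, 230]), (325, [68, 88, 139]), (330, [67, 87, 137]), (335, [65, 85, 134]), (340, [63, 83, 131]), (345, [62, 82, 129]), (350, [62, 82, 129]), (355, [50, 56, 80])]
```

Run:
```python
from h import *
p=bot.read_camera("wrist"); s=bot.read_state(); M=R.from_rotvec(s["tcp_rot"]).as_matrix(); T=np.array(s["tool_pos"])
def pt(sx,zz,t,h): 
    c,sn=np.cos(t),np.sin(t); return np.array([c*sx-sn*zz,0,-h+sn*sx+c*zz])@M.T+T
for a in(.028,.030,.032):
    f=lambda v:np.array([proj(p,pt(a,-.017,v[0],v[1]))[0,1]-209.8,proj(p,pt(a-.0595,-.017,v[0],v[1]))[0,1]-353.5])
    for g in((.5,.01),(.2,.01)):
        o=least_squares(f,g,x_scale=[.1,.01]); print(a,np.degrees(o.x[0]).round(1),(o.x[1]*1e3).round(1),o.cost.round(3))
```

```text
0.028 38.7 7.7 2.73
0.028 38.7 7.7 2.73
0.03 37.8 10.6 0.112
0.03 37.8 10.6 0.112
0.032 27.3 10.6 0.0
0.032 27.3 10.6 0.0
```

Tilt is now about 35° (button up). Next I slide +y against the spring, then check.

```bash
python3 -m creep '[[0.06,-0.02,0,0,0],[0.08,-0.03,0,0,0],[0.07,0,0,0,0],[0.04,0,0,0,0],[0,0,0,0,0]]' 30; python3 -c "
from h import *
rs()"
```

```text
time: 19.0
tool_pos: [0.5649, -0.0906, 0.0397]
tcp_rot: [2.044, 2.379, 0.002]
wrist_force: [3.0, -5.6, 4.0]
width: 0.387
grip_force: 30.7
radio-local mm [ 0.2 38.8] z 39.7 yaw err -0.001 F radio [ 2.2 -6. ] 4.0 tau [-0.84 -0.42] w 0.387 t 19.0
```

```bash
python3 -m creep '[[0.05,0,0.06,0,0],[0.02,0,0.08,0,0],[0,0,0.06,0,0],[0,0,0,0,0]]' 30; python3 -c "
from h import *
rs()"
```

```text
time: 19.5
tool_pos: [0.5647, -0.0882, 0.0303]
tcp_rot: [2.043, 2.378, 0.001]
wrist_force: [1.9, -8.7, 7.5]
width: 0.384
grip_force: 31.1
radio-local mm [ 0.3 41.3] z 30.3 yaw err -0.001 F radio [ 0.6 -8.9] 7.5 tau [-1.2  -0.14] w 0.384 t 19.5
```

```bash
python3 -m creep '[[0,0,0.05,0,0],[0,0,0.05,0,0],[0,0,0.05,0,0],[0,0,0,0,0]]' 30; python3 -c "
from h import *
rs()"
```

```text
time: 20.0
tool_pos: [0.5647, -0.0883, 0.0227]
tcp_rot: [2.043, 2.378, 0.001]
wrist_force: [1.4, -9.2, 6.5]
width: 0.389
grip_force: 30.7
radio-local mm [ 0.3 41.2] z 22.7 yaw err -0.001 F radio [ 0.  -9.3] 6.5 tau [-1.2  -0.16] w 0.389 t 20.0
```

```bash
python3 -m creep '[[0,0,0.05,0,0],[0,0,0.04,0,0],[0,0,0.03,0,0],[0,0,0,0,0]]' 30
python3 - <<'E'
from h import *
rs()
p=bot.read_camera("wrist"); save(p,"w8"); a=p["pixels"]
print([(i,a[i,316].tolist()) for i in list(range(196,244,4))+list(range(300,370,5))])
s=bot.read_state(); M=R.from_rotvec(s["tcp_rot"]).as_matrix(); T=np.array(s["tool_pos"])
for h in(.009,.012):
 for t in(0,5,10,20,30):
    t_=np.radians(t); c,sn=np.cos(t_),np.sin(t_)
    f=lambda sx,zz:proj(p,np.array([c*sx-sn*zz,0,-h+sn*sx+c*zz])@M.T+T)[0,1].round(1)
    print(h,t,"flat top/bot",f(.03,-.017),f(.03,.017),"shoulder",f(-.0295,-.017))
E
```

```text
time: 20.5
tool_pos: [0.5644, -0.0882, 0.0164]
tcp_rot: [2.044, 2.379, 0.0]
wrist_force: [2.6, -8.3, 5.8]
width: 0.391
grip_force: 30.6
radio-local mm [ 0.  41.3] z 16.4 yaw err -0.001 F radio [ 1.3 -8.6] 5.8 tau [-1.21 -0.12] w 0.391 t 20.5
[(196, [146, 145, 152]), (200, [125, 124, 131]), (204, [126, 123, 130]), (208, [126, 123, 130]), (212, [126, 123, 131]), (216, [109, 107, 113]), (220, [130, 124, 130]), (224, [102, 98, 103]), (228, [221, 213, 221]), (232, [37, 36, 41]), (236, [34, 33, 35]), (240, [34, 32, 35]), (300, [21, 20, 23]), (305, [19, 18, 22]), (310, [20, 19, 22]), (315, [29, 27, 31]), (320, [23, 22, 25]), (325, [19, 17, 19]), (330, [19, 19, 21]), (335, [118, 75, 57]), (340, [120, 77, 59]), (345, [119, 75, 57]), (350, [118, 74, 57]), (355, [117, 74, 57]), (360, [118, 73, 56]), (365, [51, 50, 55])]
0.009 0 flat top/bot 237.3 208.7 shoulder 355.4
0.009 5 flat top/bot 231.4 210.0 shoulder 356.8
0.009 10 flat top/bot 226.2 211.8 shoulder 357.7
0.009 20 flat top/bot 217.6 216.5 shoulder 357.5
0.009 30 flat top/bot 211.8 222.6 shoulder 354.6
0.012 0 flat top/bot 240.5 210.8 shoulder 360.4
0.012 5 flat top/bot 234.5 212.1 shoulder 362.0
0.012 10 flat top/bot 229.1 213.8 shoulder 362.9
0.012 20 flat top/bot 220.2 218.5 shoulder 362.9
0.012 30 flat top/bot 214.1 224.7 shoulder 360.2
```

```bash
python3 -m creep '[[0,0,0.04,0,0],[0,0,0.03,0,0],[0,0,0,0,0]]' 30
python3 - <<'E'
from h import *
rs()
p=bot.read_camera("wrist"); save(p,"w9"); a=p["pixels"].astype(int).sum(2)
print("rim",[(i,a[i,316]) for i in range(222,242,1)],"end",[(i,p["pixels"][i,316].tolist()) for i in range(354,374,2)])
E
```

```text
time: 20.92
tool_pos: [0.5641, -0.0882, 0.0127]
tcp_rot: [2.044, 2.379, -0.0]
wrist_force: [2.7, -9.4, 5.1]
width: 0.387
grip_force: 30.7
radio-local mm [-0.3 41.4] z 12.7 yaw err -0.001 F radio [ 1.3 -9.7] 5.1 tau [-1.14 -0.12] w 0.387 t 20.925
rim [(222, np.int64(289)), (223, np.int64(439)), (224, np.int64(352)), (225, np.int64(320)), (226, np.int64(317)), (227, np.int64(319)), (228, np.int64(315)), (229, np.int64(319)), (230, np.int64(317)), (231, np.int64(341)), (232, np.int64(644)), (233, np.int64(633)), (234, np.int64(339)), (235, np.int64(82)), (236, np.int64(113)), (237, np.int64(99)), (238, np.int64(98)), (239, np.int64(99)), (240, np.int64(97)), (241, np.int64(98))] end [(354, [114, 71, 55]), (356, [114, 73, 56]), (358, [115, 72, 55]), (360, [116, 73, 56]), (362, [114, 71, 55]), (364, [101, 74, 67]), (366, [88, 84, 89]), (368, [51, 50, 54]), (370, [52, 51, 55]), (372, [51, 50, 54])]
```

```bash
python3 -m creep '[[0,0,0.03,0,0],[0,0,0.03,0,0],[0,0,0,0,0]]' 30
python3 - <<'E'
from h import *
rs()
p=bot.read_camera("wrist"); save(p,"w10"); a=p["pixels"].astype(int).sum(2)
print("rim",[(i,int(a[i,316])) for i in range(228,242,1)],"end",[(i,p["pixels"][i,316].tolist()) for i in range(358,376,2)])
E
```

```text
time: 21.35
tool_pos: [0.5643, -0.0884, 0.0099]
tcp_rot: [2.043, 2.379, -0.0]
wrist_force: [1.8, -10.3, 5.7]
width: 0.39
grip_force: 30.9
radio-local mm [-0.1 41.1] z 9.9 yaw err -0.001 F radio [  0.3 -10.4] 5.7 tau [-1.35 -0.07] w 0.39 t 21.35
rim [(228, 698), (229, 635), (230, 343), (231, 343), (232, 346), (233, 343), (234, 340), (235, 344), (236, 341), (237, 342), (238, 340), (239, 432), (240, 629), (241, 611)] end [(358, [113, 71, 54]), (360, [114, 72, 55]), (362, [114, 72, 56]), (364, [112, 71, 54]), (366, [110, 101, 104]), (368, [109, 104, 110]), (370, [85, 82, 86]), (372, [52, 50, 55]), (374, [51, 50, 54])]
```

```bash
python3 -m creep '[[0,0,0.03,0,0],[0,0,0.01,0,0],[0,0,0,0,0]]' 30
python3 - <<'E'
from h import *
rs()
p=bot.read_camera("wrist"); save(p,"w11"); a=p["pixels"].astype(int).sum(2)
print("rim",[(i,int(a[i,316])) for i in range(236,250,1)],"end",[(i,p["pixels"][i,316].tolist()) for i in range(358,376,2)])
E
```

```text
time: 21.78
tool_pos: [0.5643, -0.0885, 0.0094]
tcp_rot: [2.043, 2.379, -0.001]
wrist_force: [-1.6, -8.6, 16.4]
width: 0.384
grip_force: 34.7
radio-local mm [-0.1 41. ] z 9.4 yaw err -0.002 F radio [-2.9 -8.3] 16.4 tau [-1.09  0.74] w 0.384 t 21.775
rim [(236, 350), (237, 348), (238, 338), (239, 274), (240, 365), (241, 560), (242, 619), (243, 470), (244, 70), (245, 100), (246, 104), (247, 93), (248, 62), (249, 96)] end [(358, [113, 70, 54]), (360, [114, 72, 56]), (362, [113, 71, 55]), (364, [111, 70, 54]), (366, [111, 101, 104]), (368, [111, 107, 112]), (370, [87, 83, 87]), (372, [50, 50, 54]), (374, [50, 49, 53])]
```

The cell has bottomed and is about level. Next I let the spring ease back in a controlled way under the lip.

```bash
python3 -m creep '[[0,0,-0.01,0,0],[-0.04,0,0,0,0],[-0.04,0,0,0,0],[-0.03,0,0,0,0],[0,0,0,0,0]]' 30
python3 - <<'E'
from h import *
rs()
p=bot.read_camera("wrist"); save(p,"w12"); a=p["pixels"].astype(int).sum(2)
print("rim",[(i,int(a[i,316])) for i in range(236,250,1)],"end",[(i,p["pixels"][i,316].tolist()) for i in range(358,376,2)])
E
```

```text
time: 22.45
tool_pos: [0.5645, -0.0906, 0.0094]
tcp_rot: [2.048, 2.381, 0.004]
wrist_force: [-0.5, 2.8, 15.6]
width: 0.386
grip_force: 36.7
radio-local mm [-0.2 38.9] z 9.4 yaw err 0.0 F radio [-0.1  2.9] 15.6 tau [0.86 0.38] w 0.386 t 22.45
rim [(236, 347), (237, 351), (238, 351), (239, 356), (240, 438), (241, 626), (242, 611), (243, 199), (244, 87), (245, 105), (246, 99), (247, 91), (248, 96), (249, 97)] end [(358, [114, 72, 55]), (360, [114, 72, 55]), (362, [115, 72, 55]), (364, [112, 70, 54]), (366, [91, 81, 83]), (368, [75, 73, 77]), (370, [50, 49, 52]), (372, [50, 49, 52]), (374, [51, 51, 54])]
```

```bash
python3 -m creep '[[0,0,-0.03,0,0],[0,0,0,0,0]]' 30; python3 -c "
from h import *
rs()"
```

```text
time: 22.75
tool_pos: [0.5646, -0.0921, 0.0094]
tcp_rot: [2.045, 2.38, 0.002]
wrist_force: [2.0, -3.1, 5.4]
width: 0.387
grip_force: 30.9
radio-local mm [-0.3 37.4] z 9.4 yaw err -0.001 F radio [ 1.5 -3.4] 5.4 tau [-0.38 -0.34] w 0.387 t 22.75
```

```bash
python3 -m creep '[[-0.04,0,-0.01,0,0],[-0.04,0,0,0,0],[0,0,0,0,0]]' 30
python3 - <<'E'
from h import *
rs()
p=bot.read_camera("wrist"); save(p,"w13"); a=p["pixels"].astype(int).sum(2)
print("rim",[(i,int(a[i,316])) for i in range(236,250,1)],"end",[(i,p["pixels"][i,316].tolist()) for i in range(356,376,2)])
E
```

```text
time: 23.12
tool_pos: [0.5645, -0.0953, 0.0094]
tcp_rot: [2.048, 2.381, 0.002]
wrist_force: [3.2, -1.2, 6.5]
width: 0.387
grip_force: 31.7
radio-local mm [-0.9 34.3] z 9.4 yaw err -0.0 F radio [ 3.  -1.7] 6.5 tau [-0.03 -0.47] w 0.387 t 23.125
rim [(236, 352), (237, 276), (238, 276), (239, 287), (240, 443), (241, 637), (242, 621), (243, 142), (244, 97), (245, 106), (246, 101), (247, 97), (248, 94), (249, 97)] end [(356, [116, 72, 55]), (358, [116, 73, 56]), (360, [116, 74, 57]), (362, [118, 74, 58]), (364, [115, 72, 55]), (366, [64, 54, 55]), (368, [52, 52, 55]), (370, [48, 47, 51]), (372, [52, 51, 55]), (374, [76, 75, 80])]
```

It slid in under the lip freely. I release, withdraw straight up and look.

```bash
python3 -m creep '[[0,0,0,0,0.45],[0,0,0,0,0.5],[0,0,0,0,0.5],[0,0,-0.3,0,0.5],[0,0,-0.7,0,0.5],[0,0,-0.9,0,0.5],[0,0,-0.9,0,0.5],[0.9,0,-0.5,0,0.5],[0.9,0,0,0,0.5],[0.9,0,0,0,0.5],[0,0,0,0,0.5]]'
python3 - <<'E'
from h import *
rs(); Rd=np.load("Rd.npy")
q=bot.read_camera("scene"); t=bot.read_camera("top")
a=cv2.resize(q["pixels"][225:365,360:540,::-1],(514,400),interpolation=cv2.INTER_CUBIC)
b=cv2.resize(t["pixels"][155:255,380:500,::-1],(480,400),interpolation=cv2.INTER_CUBIC)[:,100:386]
cv2.imwrite("pics/fin.png",np.hstack([a,b]))
X=loc(Rd,[[0,.003,.027],[0,.005,.044],[0,.0645,.044],[0,.03375,.044]]); print(proj(q,X).round(1).tolist(),proj(t,X).round(1).tolist())
E
```

```text
time: 24.55
tool_pos: [0.5418, 0.0408, 0.1739]
tcp_rot: [-2.042, -2.386, 0.0]
wrist_force: [0.4, -0.1, -0.9]
width: 0.502
grip_force: 0.0
radio-local mm [ -3.  172.2] z 173.9 yaw err -0.005 F radio [ 0.4 -0.2] -0.9 tau [-0.03 -0.04] w 0.502 t 24.55
[[441.1, 283.2], [441.2, 274.9], [410.9, 261.3], [426.2, 268.1]] [[437.0, 199.2], [438.1, 198.8], [414.9, 202.7], [426.9, 200.7]]
```

View pics/fin.png

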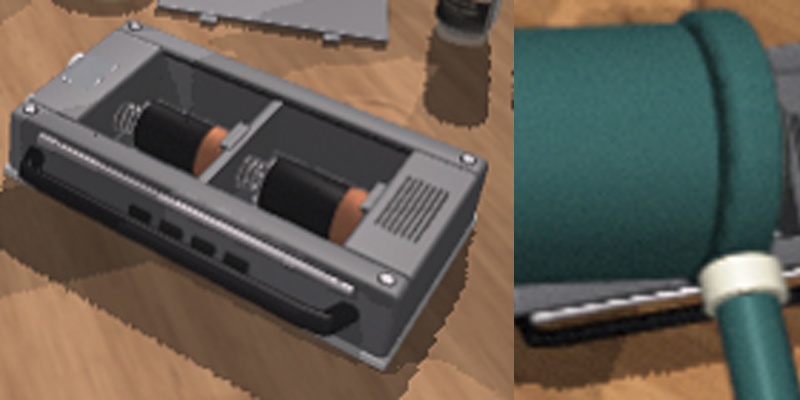

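The picture shows the left cell lying level behind its lip, at (180,140) in the crop. It looks the same as the factory-held right cell at (310,200). The gripper is clear of everything.

```bash
python3 -c "
from workcell import bot
print(bot.finish_job())"
```

```text
the job is handed in; nothing more can be done
None
```

I moved the large cell from the box into the radio's left bay and handed the job in at about 24.6 s. In the last picture it lies level under the lip, like the right cell, with the arm clear of everything. During the box grasp the tool met about 45 N, probably from a gripper knuckle on the lid pull; if that counts as the gripper's body, it is over the 40 N limit.

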